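# Open the battery bay of the bench data logger

## Robot

A 6-joint arm with a two-finger parallel gripper is mounted at the origin on a cart in front of the work surface, level with it; the furniture and walls round the work are solid. World frame = base frame: x ahead of the robot, y to its left, z up, the work surface at z = 0. Lengths are in m, angles in rad, forces in N, time in s.
With the tool pointing down it reaches from about 0.35 to 0.775 m from the base axis. Payload 5.5 kg.
Tool frame: the origin (TCP) lies on the mounting face of the last link; the fingertips stand 173 mm ahead of it and the grasp point (between the pads) lies 155 mm ahead of it; z points along the fingers, y is the direction in which the jaws open and shut (so a half turn about z gives the same grasp; the last joint's range is limited). The gripper opens to 85 mm and grips with 20 to 120 N. Pads are 22 mm wide; open, the fingers measure 114 mm over their backs; the gripper's body (76 mm by 85 mm) begins 54 mm behind the grasp point. The pads swing forward as they close: fully open they stand 13 mm farther back than shut.
Start: joints at [-1.385, 0.313, 0.046, 1.304, 0, 1.431], TCP at [0.184, -0.545, 0.405] pointing down, gripper open.
Joint ranges: [-2.76, 2.76], [-0.86, 1.69], [-1.03, 1.26], [-2.2, 2.34], [-1.47, 1.5], [-3.14, 3.14]. Speed limits (rad/s): [2.57, 2.57, 3.14, 3.14, 3.14, 3.14].

## Interface

Orientations are given as a unit quaternion [w, x, y, z].
In Python, from workcell import get_state, eyes, env gives the robot as it stands. The module is installed in compiled form; this text tells all that it offers.
- The arm moves only by the tool carry_out, never from a script. Its argument "motion" is a list of rows, each an object of numbers: "jaw": the opening, from -1 (shut) to 1 (fully open); "tx", "ty", "tz": the shift along the tool's x, y, z in cm; "wx", "wy", "wz": the turn, a rotation vector about the tool's x, y, z in degrees. In form: [{"jaw": .., "tx": .., "ty": .., "tz": .., "wx": .., "wy": .., "wz": ..}, ...]. A call has 1 to 20 rows; each row shifts and turns the commanded pose from where the row before left it, along the tool's axes as they then stand; what a row does not reach is not made up. A row lasts 1/8 s, in which the tool goes at most 62.5 mm and 10.7 degrees, less where a joint would pass 70% of its speed; a pose out of reach is approached as far as the arm can. A call with a gripper value outside its range is refused whole. The fingers move at their own pace and stop on an object; "force" is the grip in N (left out, the last holds). Time passes only in rows, so rows that do not move let the fingers close. It gives the time, the measured TCP pose, the force and the opening at its end, in the units of the state.
- get_state(): the state, without advancing time (a new reading comes with each control period).
- eyes.read_camera(name): name is "scene" or "top"; returns the picture (480x640x3 uint8, blue, green, red); there is no depth.
- eyes.calibration(name): a dict with "K" (3x3 intrinsics, pixels), "camera_from_world" (4x4, takes a point from world to camera coordinates). Camera axes: x right, y up, looking along -z (the intrinsics and any distortion apply to the point x, -y, -z); pixel columns grow to the right and rows downward; lengths in m; the calibration is good to about 2 mm. A picture is of the moment at which its call begins. calibration takes no time and is no camera call.
- env.hand_in(): hands the job in, once; it reports no verdict.
The state is a dict: "clock": time; "joint_pos": joint angles; "qvel": joint speeds; "tau": joint torques, N m; "tcp_pos": TCP position; "orientation": TCP orientation; "wrist_force": force on the tool from outside, world axes, zero at the start; "ft_torque": the same for the moment, N m; "finger_gap": finger opening in m.
Only numpy, scipy, OpenCV 4.12 (cv2) and the standard library are available. Lean on these libraries where they do the work, as an engineer would, in place of code of your own. Each camera call takes 0.05 s, during which the arm holds its last target.

## Task

The reserve cell of the data logger is due for a change: open its battery bay. Press the snap tab at the front of the logger inward, gently, until the cover springs up, draw the loosened cover toward the tab side so that its tongues come out, and lift it off without forcing anything. Set it down gently on the free bench beside the logger, right way up, and leave everything else where it is.

Things in the scene. Friction and masses are not known exactly. Their poses are not given: they have to be found in the camera images.
- unit: data logger, grey box fixed on the bench, 193 x 110 mm. Origin under its centre at bench level; x runs from its snap-tab end (front, nearest the robot) to its back, z up. Instrument part with display behind x = +15 mm, up to 74 mm high; in front of it the battery bay under its cover (x -95 to +13 mm). Pressing the logger or its tab with over 12 N cracks the tab
- cover: loose light-grey plastic hood over the bay, 0.09 kg, 108 x 110 mm, 40 mm high to its top plate, open underneath. Origin: centre of its underside (z = 0 when on the bench), 41 mm before the logger's origin and 18 mm above the bench when shut; axes as the logger's. Once the tab is pressed, spring pins raise its front edge about 14 mm (tilt about 0.12 rad); it then stays up by itself
- cover_tongues (a point): middle of the cover's back edge, 56 mm above its underside. Here two tongues reach 6 mm into slots of the logger and hold the edge down. Pinch the sprung-up cover and draw it 13 to 18 mm, level, along the logger's -x, then lift. Forcing it against the logger with over 25 N (lifting it undrawn, pulling it against the closed tab) breaks it. Side play about 3 mm
- cover_rib (a point): middle of the grip rib on the cover's top: 42 mm long along the cover's x, 12 mm wide in y, 17 mm high above the top plate; this point is 9 mm above the plate, 8 mm below the rib's top. Made to be pinched across its 12 mm from above
- cover_front (a point): middle of the underside of the catch bar (7 mm high) at the cover's front edge, which crosses the 56 mm wide notch in which the tab stands; the tab hooks over it. 27 mm above the bench with the cover shut, about 41 mm when it has sprung up
- pad (a point): point fixed to the logger, nominal middle of the face of the tab's thumb pad, 60 mm above the bench, 98 mm before the logger's origin. Pad 30 mm wide in y, 50 to 70 mm above the bench, rounded face toward the logger's -x. The push-on pads come in many thicknesses: the real face lies up to 5 mm before or behind this point, so feel for it
- tab_top (a point): top of the snap tab, 68 mm above the bench when at rest (10 mm above the cover's top). Point fixed to the logger. Pressed at the pad along the logger's +x, the tab yields about 1.4 N per mm; its hook lets go after about 6 mm, at 7 to 9 N, and it meets a hard stop at about 7 mm, 10 N. Let go, it springs back
- note_block: bystander: yellow note block 76 x 76 x 14 mm, origin under its centre. The bench between it and the front half of the logger (about 0.47 m ahead and 0.12 m left of the robot's base) is always free
- marker: bystander: pen-shaped marker 135 mm long, 17 mm thick, lying along its y, origin under its centre
- dish: bystander: covered round dish, 62 mm wide, 14 mm high, origin under its centre

How it is judged:
On the way, in this order (a step that is already met when the one before it is completed fails the run):
1. the snap tab is pressed and the cover's front edge has sprung up (z of cover_front in the frame of unit above 0.034 m), for 0.2 s.
2. the cover is off the logger, lifted clear of it (height (world z) of cover above 0.06 m), for 0.1 s.
3. the cover is lowered to the bench while still held (let go no more than 12 mm above it) (height (world z) of cover below 0.012 m and contact force between cover and the fingers above 0.3 N), for 0.05 s.
At the end, for the whole second after the job is handed in: the cover lies flat and right way up on the bench (underside within 6 mm of it, tilt under 0.1 rad), at rest, released, clear of the logger (centres over 100 mm apart, not touching) (height (world z) of cover between -0.004 and 0.006 m and angle between cover's own z axis and vertical below 0.1 rad and horizontal distance between cover and unit above 0.1 m and contact force between cover and unit below 0.05 N and linear speed of cover below 0.02 m/s).
It fails at once if the logger or its snap tab is pressed by the robot with more than 12 N (contact force between unit and the fingers above 12 N or contact force between unit and the arm above 12 N).
It fails at once if the cover is forced against its tab or tongues with more than 25 N (contact force between cover and unit above 25 N).
It fails at once if a bystander is pushed more than 15 mm (distance of any of note_block, marker, dish from where it was at the start of the episode above 0.015 m).
It also fails if it takes over 53 s, if anything falls off the work surface, if the arm or the gripper's body presses on something with over 40 N, if the wrist force passes 120 N, or if a joint passes its speed limit or range.

## Working session

There is one attempt and no reset: what is moved stays moved. The work goes in short steps, Python scripts to look and compute and a tool call to move; the robot and the scene stay as the last step left them, time stands still between calls to the robot, and variables do not carry over. Pictures are saved under pics/ and viewed, and the job is handed in when it is done.

Besides the shell and the picture viewer there is one more tool, called after "Emit:" by a JSON object that holds its "name" and its "arguments". carry_out: Moves the arm, as the interface text tells. Its arguments: {"type":"object","properties":{"motion":{"type":"array"},"force":{"type":"number"}},"required":["motion"]}

```bash
mkdir -p pics; ls; python3 - <<'E'
from workcell import get_state, eyes, env
import cv2, numpy as np
for n in ("scene","top"):
    im=eyes.read_camera(n); cv2.imwrite(f"pics/{n}0.png",im)
    c=eyes.calibration(n); print(n,c)
print(get_state())
E
```

```text
pics
scene {'K': array([[446.83475522,   0.        , 319.04872384],
       [  0.        , 446.83475522, 244.35723605],
       [  0.        ,   0.        ,   1.        ]]), 'camera_from_world': array([[-0.89388938, -0.44818622, -0.00953344,  0.482022  ],
       [ 0.27020621, -0.55564072,  0.78629002, -0.20212551],
       [-0.35770151,  0.70028031,  0.61778404, -1.00348005],
       [ 0.        ,  0.        ,  0.        ,  1.        ]])}
top {'K': array([[532.6752301 ,   0.        , 307.91649886],
       [  0.        , 532.6752301 , 243.37213286],
       [  0.        ,   0.        ,   1.        ]]), 'camera_from_world': array([[-0.00599611, -0.99989484, -0.01320441,  0.00221552],
       [ 0.98858547, -0.00791514,  0.15045307, -0.55547663],
       [-0.15054177, -0.01215155,  0.98852897, -1.07805703],
       [ 0.        ,  0.        ,  0.        ,  1.        ]])}
{'clock': 0.1, 'joint_pos': array([-1.38459661e+00,  3.13961000e-01,  4.50983624e-02,  1.30360675e+00,
        1.50220305e-05,  1.43121454e+00]), 'qvel': array([-0.00051967,  0.0004947 ,  0.00096703,  0.00119128,  0.00025893,
       -0.00012144]), 'tau': array([ 2.14284424e-03, -4.81722021e+01,  2.99246943e+01,  1.26263688e-02,
       -2.75015673e-04, -8.75329889e-07]), 'tcp_pos': array([ 0.1839996 , -0.5445882 ,  0.40387985]), 'orientation': array([-8.36478152e-04,  9.86762266e-01,  1.62171301e-01, -1.19879163e-05]), 'wrist_force': array([-0.35674447, -0.35116061, -0.2877892 ]), 'ft_torque': array([-0.01407356, -0.01200635,  0.00984092]), 'finger_gap': 0.08553998733216597}
```

View pics/scene0.png

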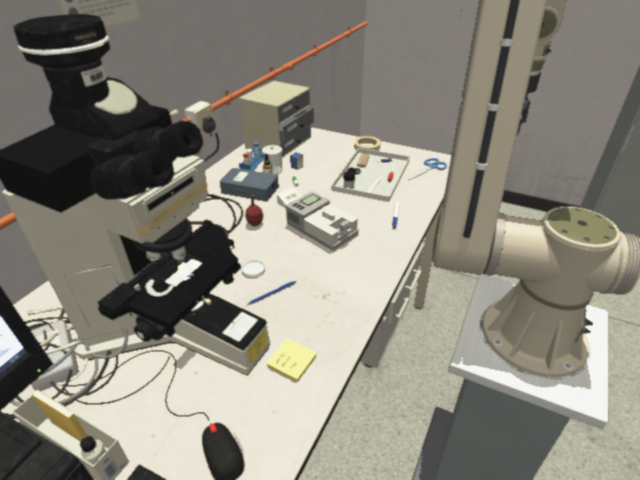

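View pics/top0.png

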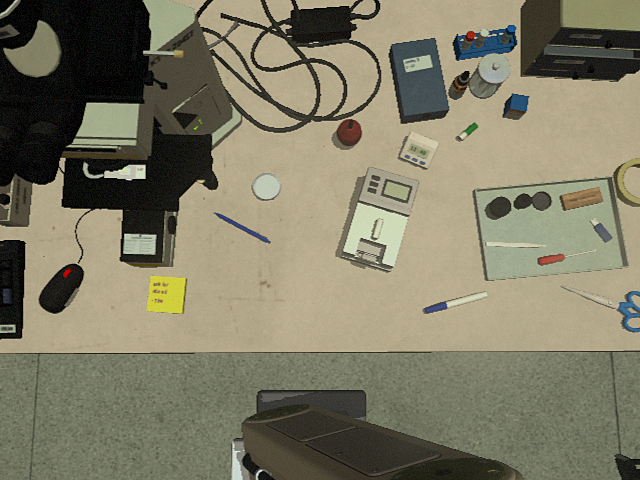

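The scene view shows the logger at about (320,218). In the top view it is at about (378,218), with the rib near (377,230), the tab end near (370,255), the note block at (167,295) and the dish at (266,186). I'll zoom in on the logger.

```bash
python3 - <<'E'
import cv2
a=cv2.imread("pics/top0.png")[155:285,325:435]; a=cv2.resize(a,None,fx=4.6,fy=4.6,interpolation=cv2.INTER_CUBIC)
cv2.imwrite("pics/topz.png",a); print(a.shape)
b=cv2.imread("pics/scene0.png")[180:255,275:365]; b=cv2.resize(b,None,fx=8,fy=8,interpolation=cv2.INTER_CUBIC)
cv2.imwrite("pics/scz.png",b)
E
```

```text
(598, 506, 3)
```

View pics/topz.png

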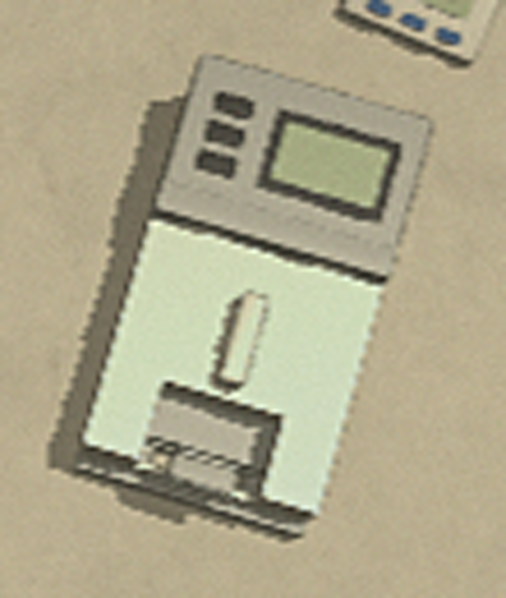

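View pics/scz.png

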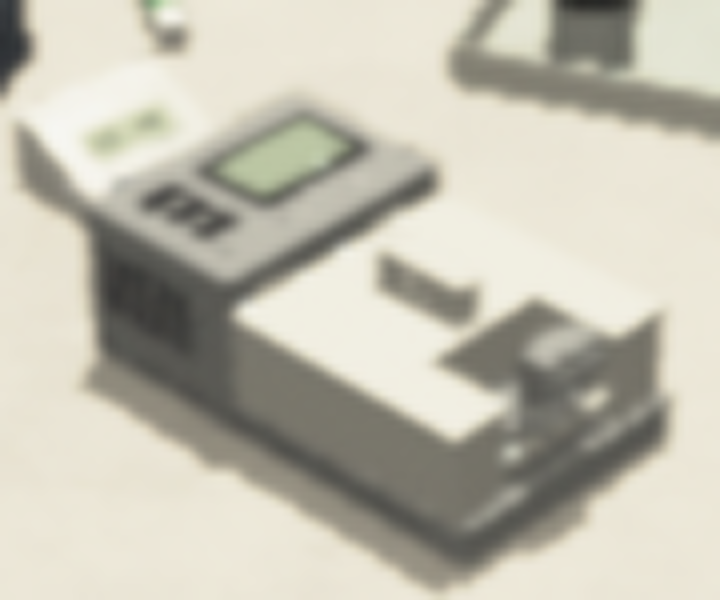

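```bash
cat > h.py <<'E'
import numpy as np, cv2
from workcell import get_state, eyes, env
from scipy.spatial.transform import Rotation as R
def ray(n,uv,z):
    c=eyes.calibration(n);K=c["K"];T=c["camera_from_world"]
    o=-T[:3,:3].T@T[:3,3]
    uv=np.atleast_2d(uv).astype(float)
    d=np.c_[(uv[:,0]-K[0,2])/K[0,0],-(uv[:,1]-K[1,2])/K[1,1],-np.ones(len(uv))]@T[:3,:3]
    return o+d*((z-o[2])/d[:,2])[:,None]
def proj(n,p):
    c=eyes.calibration(n);K=c["K"];T=c["camera_from_world"]
    q=np.atleast_2d(p)@T[:3,:3].T+T[:3,3]
    return np.c_[K[0,0]*q[:,0]/-q[:,2]+K[0,2], -K[1,1]*q[:,1]/-q[:,2]+K[1,2]]
E
python3 - <<'E'
from h import *
im=cv2.imread("pics/top0.png")
print(im[210:216,372], im[230,360], im[170,385], im[285,385])
x0,y0,x1,y1=325,155,435,285
s=im[y0:y1,x0:x1].astype(int)
m=((s[...,1]>195)&(s[...,1]-s[...,2]>2)).astype(np.uint8)*255
n,l,st,_=cv2.connectedComponentsWithStats(m)
k=1+np.argmax(st[1:,4]); m=(l==k).astype(np.uint8)*255
cv2.imwrite("pics/mask.png",cv2.resize(m,None,fx=4,fy=4,interpolation=0))
c=max(cv2.findContours(m,cv2.RETR_EXTERNAL,2)[0],key=cv2.contourArea).reshape(-1,2)+[x0,y0]
w=ray("top",c,0.058)[:,:2]
r=cv2.minAreaRect((w*1000).astype(np.float32)); print(r); print(cv2.boxPoints(r)); 
c=eyes.calibration("top");T=c["camera_from_world"];print("cam",-T[:3,:3].T@T[:3,3])
E
```

```text
[[182 215 208]
 [180 214 203]
 [184 217 210]
 [179 212 204]
 [178 218 206]
 [179 214 205]] [187 219 209] [137 168 179] [144 174 185]
((572.1458129882812, -142.038818359375), (107.34970092773438, 107.63394165039062), 72.42169189453125)
[[ 504.6315  -176.95412]
 [ 607.23956 -209.46053]
 [ 639.66016 -107.12352]
 [ 537.05206  -74.61711]]
cam [ 0.3868568  -0.01528146  1.14929302]
```

View pics/mask.png

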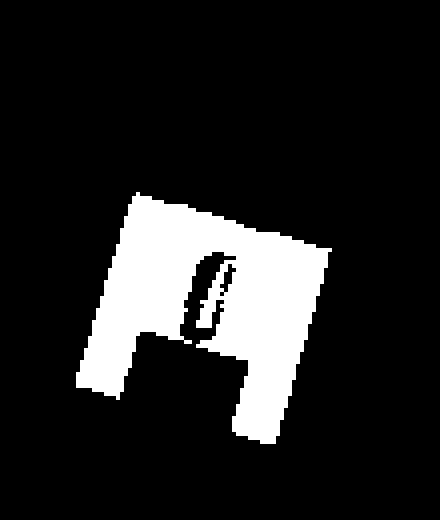

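```bash
cat >> h.py <<'E'
YAW=np.deg2rad(-17.58)
O=np.array([.5721,-.1420,0])+.041*np.array([np.cos(YAW),np.sin(YAW),0])
def U(p): # unit->world
    p=np.atleast_2d(p).astype(float); c,s=np.cos(YAW),np.sin(YAW)
    return p@np.array([[c,-s,0],[s,c,0],[0,0,1]]).T+O
def delta(target,yaw=None):
    s=get_state(); q=s["orientation"]; r=R.from_quat(q[[1,2,3,0]])
    d=r.inv().apply(np.array(target)-s["tcp_pos"])*100
    print("t",s["clock"],"tcp",s["tcp_pos"].round(4),"F",s["wrist_force"].round(2),"gap",round(s["finger_gap"],4))
    print("toolshift cm",d.round(2)," toolx yaw",np.rad2deg(np.arctan2(*r.as_matrix()[1::-1,0])).round(2),"z",r.as_matrix()[:,2].round(4))
E
python3 - <<'E'
from h import *
print(O)
for n in("top","scene"):
    im=cv2.imread(f"pics/{n}0.png")
    P=[[-95,55,58],[-95,-55,58],[13,55,58],[13,-55,58],[97,55,74],[97,-55,74],[15,55,74],[15,-55,74],[-98,0,60],[-92,15,68],[-92,-15,68],[-98,55,0],[-98,-55,0]]
    q=proj(n,U(np.array(P)/1000))
    c=q.mean(0); x0,y0=(c-[52,48]).astype(int); f=6
    z=cv2.resize(im[y0:y0+110,x0:x0+125],None,fx=f,fy=f,interpolation=cv2.INTER_CUBIC) if n=="scene" else cv2.resize(im[155:285,325:435],None,fx=4.6,fy=4.6,interpolation=cv2.INTER_CUBIC)
    if n=="top": x0,y0,f=325,155,4.6
    else: z=z[:600,:750]
    for i,p in enumerate(q):
        a=tuple(((p-[x0,y0]+.5)*f).astype(int)); cv2.circle(z,a,3,(0,0,255),-1)
    cv2.imwrite(f"pics/ov_{n}.png",z)
# triangulate rib by both; rib mask from top: zoom (245,338)
print(ray("top",[[325+258/4.6,155+293/4.6],[325+232/4.6,155+387/4.6]],.075))
E
```

```text
[ 0.61118514 -0.15438352  0.        ]
[[ 0.60044849 -0.15245563  0.075     ]
 [ 0.55810619 -0.13981994  0.075     ]]
```

View pics/ov_top.png

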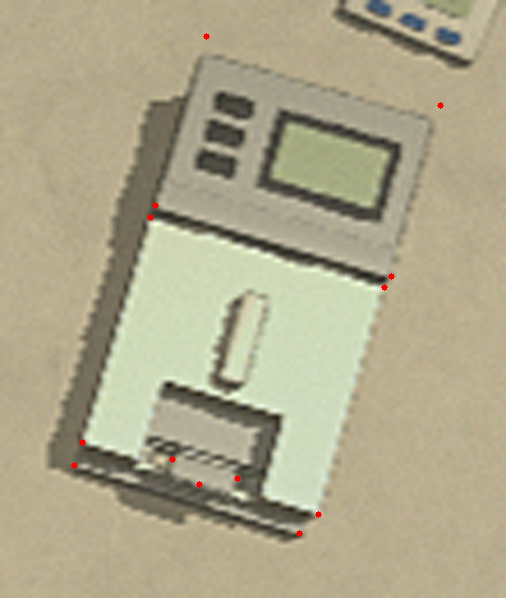

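View pics/ov_scene.png

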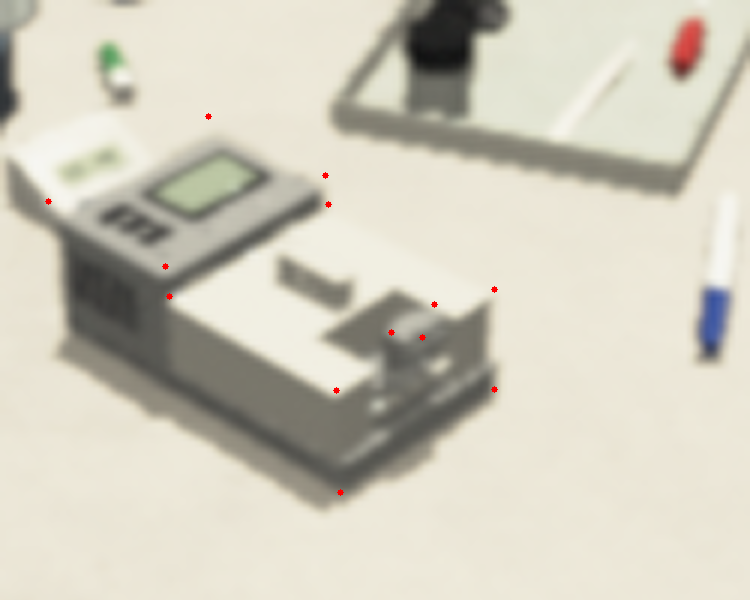

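The overlay agrees in both views: the cover corners fall on the projected points. The rib lies at about unit x = -33 mm and the yaw is -17.6°. I'll turn the tool first (half-turn variant), shutting the jaws at the same time.

Emit:
{"name": "carry_out", "arguments": {"motion": [{"jaw":-1,"wz":-10},{"wz":-10},{"wz":-10},{"wz":-10},{"wz":-10},{"wz":-10},{"wz":-10},{"wz":-10},{"wz":-10},{"wz":-10},{"wz":-10},{"wz":-10},{"wz":-10},{"wz":-10},{"wz":-3.7}], "force": 20}}

```text
invalid input at $.motion[0]: expected keys jaw, tx, ty, tz, wx, wy, wz
```

```bash
python3 - <<'E'
from h import *
delta(U([-.135,0,.40])[0]); print(U([-.135,0,.40]),get_state()["joint_pos"].round(3))
E
```

```text
t 0.1 tcp [ 0.184  -0.5446  0.4039] F [-0.36 -0.35 -0.29] gap 0.0855
toolshift cm [ 42.07 -31.28   0.45]  toolx yaw 18.67 z [-3.0e-04  1.6e-03 -1.0e+00]
[[ 0.48249016 -0.11360851  0.4       ]] [-1.385  0.314  0.045  1.304  0.     1.431]
```

Emit:
{"name": "carry_out", "arguments": {"motion": [{"jaw":-1,"tx":0,"ty":0,"tz":0,"wx":0,"wy":0,"wz":-10},{"jaw":-1,"tx":0,"ty":0,"tz":0,"wx":0,"wy":0,"wz":-10},{"jaw":-1,"tx":0,"ty":0,"tz":0,"wx":0,"wy":0,"wz":-10},{"jaw":-1,"tx":0,"ty":0,"tz":0,"wx":0,"wy":0,"wz":-10},{"jaw":-1,"tx":0,"ty":0,"tz":0,"wx":0,"wy":0,"wz":-10},{"jaw":-1,"tx":0,"ty":0,"tz":0,"wx":0,"wy":0,"wz":-10},{"jaw":-1,"tx":0,"ty":0,"tz":0,"wx":0,"wy":0,"wz":-10},{"jaw":-1,"tx":0,"ty":0,"tz":0,"wx":0,"wy":0,"wz":-10},{"jaw":-1,"tx":0,"ty":0,"tz":0,"wx":0,"wy":0,"wz":-10},{"jaw":-1,"tx":0,"ty":0,"tz":0,"wx":0,"wy":0,"wz":-10},{"jaw":-1,"tx":0,"ty":0,"tz":0,"wx":0,"wy":0,"wz":-10},{"jaw":-1,"tx":0,"ty":0,"tz":0,"wx":0,"wy":0,"wz":-10},{"jaw":-1,"tx":0,"ty":0,"tz":0,"wx":0,"wy":0,"wz":-10},{"jaw":-1,"tx":0,"ty":0,"tz":0,"wx":0,"wy":0,"wz":-10},{"jaw":-1,"tx":0,"ty":0,"tz":0,"wx":0,"wy":0,"wz":-3.7}], "force": 20}}

```text
clock: 1.98
tcp_pos: [0.184, -0.5447, 0.4042]
orientation: [-0.0, 0.152, 0.988, 0.0]
wrist_force: [0.3, 0.3, -0.2]
finger_gap: 0.0001
```

```bash
python3 - <<'E'
from h import *
delta(U([-.135,0,.40])[0]); print(get_state()["joint_pos"].round(3))
E
```

```text
t 1.975 tcp [ 0.184  -0.5447  0.4042] F [ 0.26  0.29 -0.18] gap 0.0001
toolshift cm [-15.54  50.07   0.45]  toolx yaw 162.54 z [-2.e-04  1.e-03 -1.e+00]
[-1.385  0.314  0.045  1.304 -0.    -1.08 ]
```

Emit:
{"name": "carry_out", "arguments": {"motion": [{"jaw":-1,"tx":-0.6,"ty":2,"tz":0,"wx":0,"wy":0,"wz":0},{"jaw":-1,"tx":-1.3,"ty":4.2,"tz":0,"wx":0,"wy":0,"wz":0},{"jaw":-1,"tx":-1.3,"ty":4.2,"tz":0,"wx":0,"wy":0,"wz":0},{"jaw":-1,"tx":-1.3,"ty":4.2,"tz":0,"wx":0,"wy":0,"wz":0},{"jaw":-1,"tx":-1.3,"ty":4.2,"tz":0,"wx":0,"wy":0,"wz":0},{"jaw":-1,"tx":-1.3,"ty":4.2,"tz":0,"wx":0,"wy":0,"wz":0},{"jaw":-1,"tx":-1.3,"ty":4.2,"tz":0,"wx":0,"wy":0,"wz":0},{"jaw":-1,"tx":-1.3,"ty":4.2,"tz":0,"wx":0,"wy":0,"wz":0},{"jaw":-1,"tx":-1.3,"ty":4.2,"tz":0,"wx":0,"wy":0,"wz":0},{"jaw":-1,"tx":-1.3,"ty":4.2,"tz":2,"wx":0,"wy":0,"wz":0},{"jaw":-1,"tx":-1.3,"ty":4.2,"tz":3,"wx":0,"wy":0,"wz":0},{"jaw":-1,"tx":-1.3,"ty":4.2,"tz":3,"wx":0,"wy":0,"wz":0},{"jaw":-1,"tx":-0.6,"ty":2,"tz":2,"wx":0,"wy":0,"wz":0},{"jaw":-1,"tx":0,"ty":0,"tz":0,"wx":0,"wy":0,"wz":0},{"jaw":-1,"tx":0,"ty":0,"tz":0,"wx":0,"wy":0,"wz":0}]}}

```text
clock: 3.85
tcp_pos: [0.4835, -0.1131, 0.3052]
orientation: [0.0, 0.153, 0.988, -0.0]
wrist_force: [-0.1, -0.9, -0.4]
finger_gap: -0.0004
```

```bash
python3 - <<'E'
from h import *
delta(U([-.130,0,.229])[0]); print(get_state()["joint_pos"].round(3))
for n in("top","scene"):
    im=eyes.read_camera(n); cv2.imwrite(f"pics/{n}1.png",im)
    z=im[155:285,325:455] if n=="top" else im[140:260,270:420]
    cv2.imwrite(f"pics/{n}1z.png",cv2.resize(z,None,fx=4.6,fy=4.6,interpolation=2))
E
```

```text
t 3.85 tcp [ 0.4835 -0.1131  0.3052] F [-0.12 -0.92 -0.42] gap -0.0004
toolshift cm [-0.42 -0.08  7.62]  toolx yaw 162.37 z [ 0.e+00 -4.e-04 -1.e+00]
[-0.392  0.218 -0.333  1.02  -0.    -0.084]
```

View pics/scene1z.png

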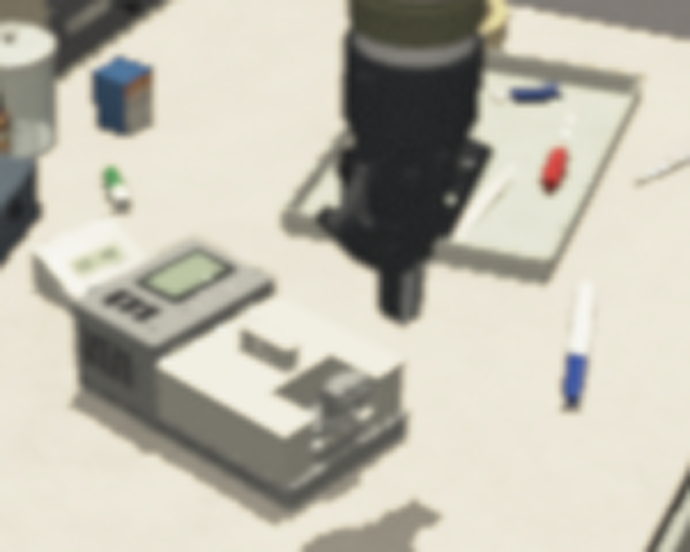

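The shut gripper hangs in front of the tab, with its fingertips at about (400,315) in the crop. Now I'll descend.

Emit:
{"name": "carry_out", "arguments": {"motion": [{"jaw":-1,"tx":0,"ty":0,"tz":2,"wx":0,"wy":0,"wz":0},{"jaw":-1,"tx":0,"ty":0,"tz":2,"wx":0,"wy":0,"wz":0},{"jaw":-1,"tx":0,"ty":-0.1,"tz":2,"wx":0,"wy":0,"wz":0},{"jaw":-1,"tx":0,"ty":0,"tz":1.6,"wx":0,"wy":0,"wz":0},{"jaw":-1,"tx":-0.5,"ty":0,"tz":0,"wx":0,"wy":0,"wz":0},{"jaw":-1,"tx":-0.5,"ty":0,"tz":0,"wx":0,"wy":0,"wz":0},{"jaw":-1,"tx":0,"ty":0,"tz":0,"wx":0,"wy":0,"wz":0},{"jaw":-1,"tx":0,"ty":0,"tz":0,"wx":0,"wy":0,"wz":0}]}}

```text
clock: 4.95
tcp_pos: [0.4933, -0.1175, 0.2293]
orientation: [0.0, 0.153, 0.988, -0.0]
wrist_force: [-0.2, 0.2, 0.3]
finger_gap: -0.0002
```

```bash
cat >> h.py <<'E'
def st():
    s=get_state(); c,sn=np.cos(YAW),np.sin(YAW); d=s["tcp_pos"]-O; f=s["wrist_force"]
    print("t",round(s["clock"],2),"tcp in unit mm",(1000*np.array([c*d[0]+sn*d[1],-sn*d[0]+c*d[1],d[2]])).round(1),"F unit",np.array([c*f[0]+sn*f[1],-sn*f[0]+c*f[1],f[2]]).round(2),"gap",round(s["finger_gap"],4))
E
python3 -c "
from h import *
st()"
```

```text
t 4.95 tcp in unit mm [-123.5   -0.4  229.3] F unit [-0.21  0.11  0.33] gap -0.0002
```

Each advance is 2 mm, followed by a settling row.

Emit:
{"name": "carry_out", "arguments": {"motion": [{"jaw":-1,"tx":-0.2,"ty":0,"tz":0,"wx":0,"wy":0,"wz":0},{"jaw":-1,"tx":-0.2,"ty":0,"tz":0,"wx":0,"wy":0,"wz":0},{"jaw":-1,"tx":-0.2,"ty":0,"tz":0,"wx":0,"wy":0,"wz":0},{"jaw":-1,"tx":0,"ty":0,"tz":0,"wx":0,"wy":0,"wz":0},{"jaw":-1,"tx":0,"ty":0,"tz":0,"wx":0,"wy":0,"wz":0}]}}

```text
clock: 5.58
tcp_pos: [0.4987, -0.1191, 0.2286]
orientation: [-0.0, 0.153, 0.988, -0.0]
wrist_force: [0.2, -0.7, -0.3]
finger_gap: 0.0001
```

```bash
python3 -c "
from h import *
st()"
```

```text
t 5.58 tcp in unit mm [-117.9   -0.3  228.6] F unit [ 0.45 -0.6  -0.33] gap 0.0001
```

Emit:
{"name": "carry_out", "arguments": {"motion": [{"jaw":-1,"tx":-0.2,"ty":0,"tz":0,"wx":0,"wy":0,"wz":0},{"jaw":-1,"tx":-0.2,"ty":0,"tz":0,"wx":0,"wy":0,"wz":0},{"jaw":-1,"tx":0,"ty":0,"tz":0,"wx":0,"wy":0,"wz":0},{"jaw":-1,"tx":0,"ty":0,"tz":0,"wx":0,"wy":0,"wz":0}]}}

```text
clock: 6.08
tcp_pos: [0.5025, -0.1203, 0.2286]
orientation: [-0.0, 0.153, 0.988, -0.0]
wrist_force: [-1.0, 0.1, 0.7]
finger_gap: 0.0001
```

```bash
python3 -c "
from h import *
st()"
```

```text
t 6.08 tcp in unit mm [-113.9   -0.4  228.6] F unit [-0.95 -0.17  0.73] gap 0.0001
```

Emit:
{"name": "carry_out", "arguments": {"motion": [{"jaw":-1,"tx":-0.2,"ty":0,"tz":0,"wx":0,"wy":0,"wz":0},{"jaw":-1,"tx":0,"ty":0,"tz":0,"wx":0,"wy":0,"wz":0},{"jaw":-1,"tx":0,"ty":0,"tz":0,"wx":0,"wy":0,"wz":0}]}}

```text
clock: 6.45
tcp_pos: [0.5041, -0.1208, 0.2286]
orientation: [-0.001, 0.153, 0.988, 0.0]
wrist_force: [-4.7, 1.5, 3.5]
finger_gap: 0.0002
```

```bash
python3 -c "
from h import *
st()"
```

```text
t 6.45 tcp in unit mm [-112.3   -0.3  228.6] F unit [-4.97  0.03  3.53] gap 0.0002
```

Emit:
{"name": "carry_out", "arguments": {"motion": [{"jaw":-1,"tx":0,"ty":0,"tz":0,"wx":0,"wy":0,"wz":0}]}}

```text
clock: 6.58
tcp_pos: [0.5042, -0.1208, 0.2286]
orientation: [-0.0, 0.153, 0.988, 0.0]
wrist_force: [-4.2, 1.3, 3.7]
finger_gap: 0.0002
```

```bash
python3 - <<'E'
from h import *
st()
for n in("top","scene"):
    im=eyes.read_camera(n); cv2.imwrite(f"pics/{n}2.png",im)
    z=im[155:285,325:455] if n=="top" else im[170:260,275:385]
    cv2.imwrite(f"pics/{n}2z.png",cv2.resize(z,None,fx=4.6 if n=="top" else 6,fy=4.6 if n=="top" else 6,interpolation=2))
st()
E
```

```text
t 6.58 tcp in unit mm [-112.2   -0.3  228.6] F unit [-4.36 -0.06  3.7 ] gap 0.0002
t 6.67 tcp in unit mm [-112.1   -0.3  228.6] F unit [-4.63 -0.32  4.45] gap 0.0002
```

View pics/scene2z.png

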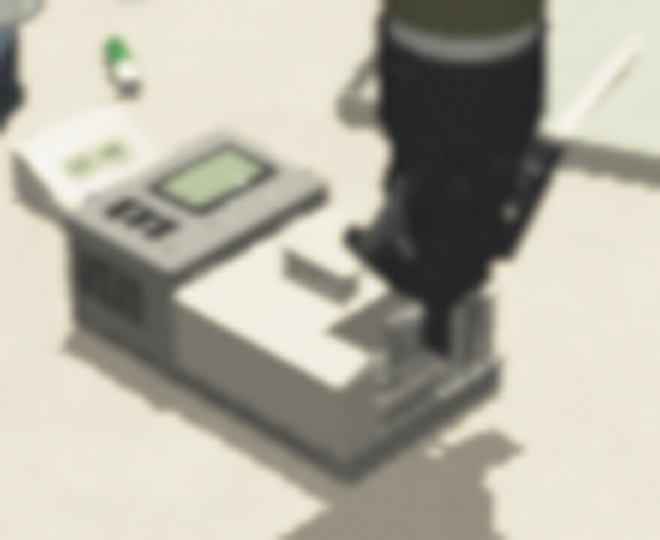

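View pics/top2z.png

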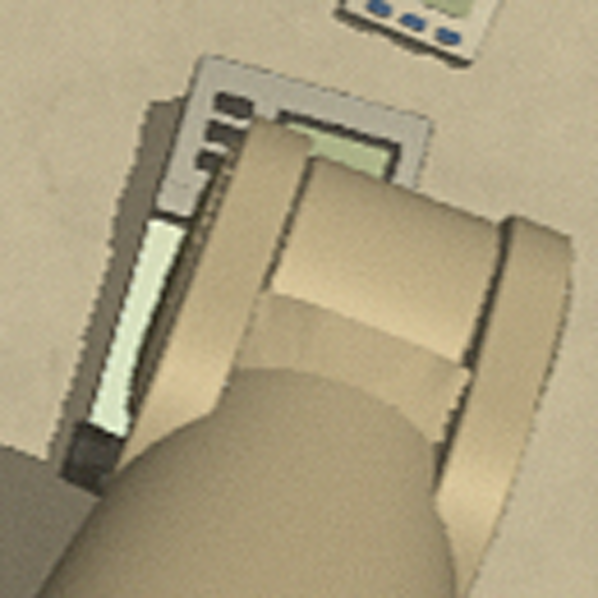

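```bash
python3 - <<'E'
from h import *
s=get_state();t=s["tcp_pos"]
for z in(.05,.056,.062,.068): print(z,(proj("scene",[t[0],t[1],z])-[275,170])*6, (proj("scene",U([-.101,.0,z]))-[275,170])*6)
E
```

```text
0.05 [[448.36666419 358.21114475]] [[429.87170545 348.80021132]]
0.056 [[448.79535372 347.69619681]] [[430.24304999 338.3074136 ]]
0.062 [[449.22662665 337.1178828 ]] [[430.61662163 327.75168659]]
0.068 [[449.66050641 326.47562817]] [[430.99244046 317.13246247]]
```

Emit:
{"name": "carry_out", "arguments": {"motion": [{"jaw":-1,"tx":0.4,"ty":0,"tz":0,"wx":0,"wy":0,"wz":0},{"jaw":-1,"tx":0,"ty":0,"tz":0.3,"wx":0,"wy":0,"wz":0},{"jaw":-1,"tx":0,"ty":0,"tz":0,"wx":0,"wy":0,"wz":0}]}}

```text
clock: 7.05
tcp_pos: [0.5011, -0.1199, 0.2256]
orientation: [0.001, 0.153, 0.988, -0.0]
wrist_force: [0.3, -0.6, 0.1]
finger_gap: -0.0001
```

```bash
python3 -c "
from h import *
st()"
```

```text
t 7.05 tcp in unit mm [-115.4   -0.4  225.6] F unit [ 0.5  -0.45  0.07] gap -0.0001
```

Emit:
{"name": "carry_out", "arguments": {"motion": [{"jaw":-1,"tx":-0.2,"ty":0,"tz":0,"wx":0,"wy":0,"wz":0},{"jaw":-1,"tx":-0.1,"ty":0,"tz":0,"wx":0,"wy":0,"wz":0},{"jaw":-1,"tx":0,"ty":0,"tz":0,"wx":0,"wy":0,"wz":0},{"jaw":-1,"tx":0,"ty":0,"tz":0,"wx":0,"wy":0,"wz":0}]}}

```text
clock: 7.55
tcp_pos: [0.5033, -0.1206, 0.2256]
orientation: [-0.0, 0.153, 0.988, -0.0]
wrist_force: [-3.1, 1.0, 1.8]
finger_gap: 0.0001
```

```bash
python3 -c "
from h import *
st()"
```

```text
t 7.55 tcp in unit mm [-113.1   -0.4  225.6] F unit [-3.27 -0.02  1.77] gap 0.0001
```

Emit:
{"name": "carry_out", "arguments": {"motion": [{"jaw":-1,"tx":-0.15,"ty":0,"tz":0,"wx":0,"wy":0,"wz":0},{"jaw":-1,"tx":0,"ty":0,"tz":0,"wx":0,"wy":0,"wz":0},{"jaw":-1,"tx":0,"ty":0,"tz":0,"wx":0,"wy":0,"wz":0}]}}

```text
clock: 7.92
tcp_pos: [0.5046, -0.121, 0.2256]
orientation: [-0.0, 0.153, 0.988, 0.0]
wrist_force: [-4.2, 2.0, 4.4]
finger_gap: -0.0001
```

```bash
python3 -c "
from h import *
st()"
```

```text
t 7.92 tcp in unit mm [-111.7   -0.3  225.6] F unit [-4.61  0.6   4.42] gap -0.0001
```

The upward force is growing along with the push. I'll raise the tool slightly to relieve it.

Emit:
{"name": "carry_out", "arguments": {"motion": [{"jaw":-1,"tx":0,"ty":0,"tz":-0.1,"wx":0,"wy":0,"wz":0},{"jaw":-1,"tx":0,"ty":0,"tz":0,"wx":0,"wy":0,"wz":0},{"jaw":-1,"tx":0,"ty":0,"tz":0,"wx":0,"wy":0,"wz":0}]}}

```text
clock: 8.3
tcp_pos: [0.5046, -0.121, 0.2262]
orientation: [-0.001, 0.153, 0.988, 0.0]
wrist_force: [-3.2, 1.1, -1.9]
finger_gap: -0.0003
```

```bash
python3 -c "
from h import *
st()"
```

```text
t 8.3 tcp in unit mm [-111.7   -0.3  226.2] F unit [-3.43  0.1  -1.92] gap -0.0003
```

Emit:
{"name": "carry_out", "arguments": {"motion": [{"jaw":-1,"tx":-0.15,"ty":0,"tz":0,"wx":0,"wy":0,"wz":0},{"jaw":-1,"tx":0,"ty":0,"tz":0,"wx":0,"wy":0,"wz":0},{"jaw":-1,"tx":0,"ty":0,"tz":0,"wx":0,"wy":0,"wz":0}]}}

```text
clock: 8.68
tcp_pos: [0.5059, -0.1214, 0.2264]
orientation: [-0.001, 0.153, 0.988, 0.0]
wrist_force: [-4.7, 2.1, -1.6]
finger_gap: 0.0001
```

```bash
python3 -c "
from h import *
st()"
```

```text
t 8.68 tcp in unit mm [-110.3   -0.3  226.4] F unit [-5.11  0.63 -1.63] gap 0.0001
```

Emit:
{"name": "carry_out", "arguments": {"motion": [{"jaw":-1,"tx":-0.1,"ty":0,"tz":0,"wx":0,"wy":0,"wz":0},{"jaw":-1,"tx":0,"ty":0,"tz":0,"wx":0,"wy":0,"wz":0},{"jaw":-1,"tx":0,"ty":0,"tz":0,"wx":0,"wy":0,"wz":0}]}}

```text
clock: 9.05
tcp_pos: [0.5066, -0.1216, 0.2265]
orientation: [-0.001, 0.153, 0.988, 0.0]
wrist_force: [-6.2, 2.8, 1.1]
finger_gap: 0.0
```

```bash
python3 -c "
from h import *
st()"
```

```text
t 9.05 tcp in unit mm [-109.6   -0.3  226.5] F unit [-6.79  0.83  1.11] gap 0.0
```

Emit:
{"name": "carry_out", "arguments": {"motion": [{"jaw":-1,"tx":-0.1,"ty":0,"tz":-0.03,"wx":0,"wy":0,"wz":0},{"jaw":-1,"tx":0,"ty":0,"tz":0,"wx":0,"wy":0,"wz":0},{"jaw":-1,"tx":0,"ty":0,"tz":0,"wx":0,"wy":0,"wz":0}]}}

```text
clock: 9.43
tcp_pos: [0.5073, -0.1218, 0.2266]
orientation: [-0.001, 0.153, 0.988, 0.0]
wrist_force: [-7.8, 2.3, 1.0]
finger_gap: -0.0003
```

```bash
python3 - <<'E'
from h import *
st()
im=eyes.read_camera("scene"); cv2.imwrite(f"pics/scene3.png",im)
cv2.imwrite(f"pics/scene3z.png",cv2.resize(im[170:260,275:385],None,fx=6,fy=6,interpolation=2))
E
```

```text
t 9.43 tcp in unit mm [-108.9   -0.3  226.6] F unit [-8.12 -0.17  1.  ] gap -0.0003
```

View pics/scene3z.png

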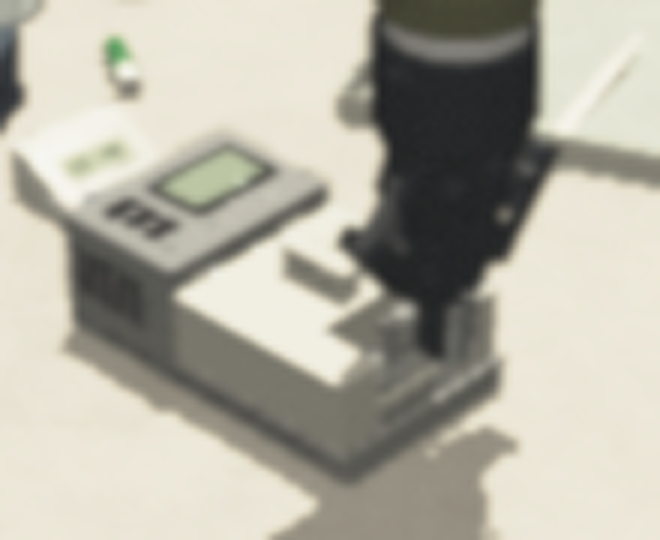

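The cover is still shut: its front-left corner is at about (340,385), as before, and the push has reached 8 N. I'll advance a little more.

Emit:
{"name": "carry_out", "arguments": {"motion": [{"jaw":-1,"tx":-0.06,"ty":0,"tz":-0.02,"wx":0,"wy":0,"wz":0},{"jaw":-1,"tx":0,"ty":0,"tz":0,"wx":0,"wy":0,"wz":0},{"jaw":-1,"tx":0,"ty":0,"tz":0,"wx":0,"wy":0,"wz":0}]}}

```text
clock: 9.85
tcp_pos: [0.5077, -0.1219, 0.2267]
orientation: [-0.002, 0.153, 0.988, 0.0]
wrist_force: [-7.9, 2.4, 0.4]
finger_gap: -0.0
```

```bash
python3 - <<'E'
from h import *
st()
im=eyes.read_camera("scene"); cv2.imwrite(f"pics/scene4.png",im)
cv2.imwrite(f"pics/scene4z.png",cv2.resize(im[170:260,275:385],None,fx=6,fy=6,interpolation=2))
a=cv2.imread("pics/scene3.png"); print(np.abs(a[190:250,285:330].astype(int)-im[190:250,285:330]).mean())
E
```

```text
t 9.85 tcp in unit mm [-108.5   -0.3  226.7] F unit [-8.24 -0.13  0.45] gap -0.0
4.642098765432099
```

View pics/scene4z.png

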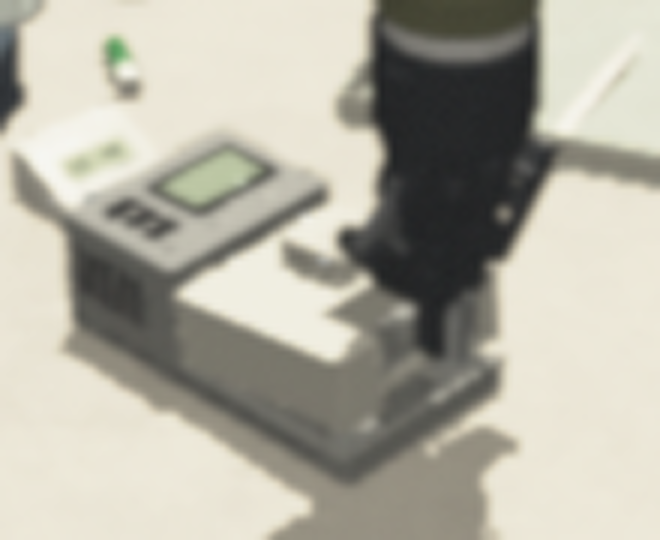

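The cover has sprung up: its front corner rose from about (340,385) to (340,360). I'll hold briefly, back off, rise and move over the rib with the jaws partly open.

Emit:
{"name": "carry_out", "arguments": {"motion": [{"jaw":-1,"tx":0,"ty":0,"tz":0,"wx":0,"wy":0,"wz":0},{"jaw":-1,"tx":1,"ty":0,"tz":0,"wx":0,"wy":0,"wz":0},{"jaw":-1,"tx":1.5,"ty":0,"tz":0,"wx":0,"wy":0,"wz":0},{"jaw":-1,"tx":0,"ty":0,"tz":-3,"wx":0,"wy":0,"wz":0},{"jaw":-0.3,"tx":0,"ty":0,"tz":-3,"wx":0,"wy":0,"wz":0},{"jaw":-0.3,"tx":0,"ty":0,"tz":0,"wx":0,"wy":0,"wz":0},{"jaw":-0.3,"tx":-3,"ty":0,"tz":0,"wx":0,"wy":0,"wz":0},{"jaw":-0.3,"tx":-3,"ty":0,"tz":0,"wx":0,"wy":0,"wz":0},{"jaw":-0.3,"tx":-3,"ty":0,"tz":0,"wx":0,"wy":0,"wz":0},{"jaw":-0.3,"tx":-1,"ty":0,"tz":0,"wx":0,"wy":0,"wz":0},{"jaw":-0.3,"tx":0,"ty":0,"tz":0,"wx":0,"wy":0,"wz":0},{"jaw":-0.3,"tx":0,"ty":0,"tz":0,"wx":0,"wy":0,"wz":0}]}}

```text
clock: 11.4
tcp_pos: [0.5794, -0.1447, 0.2869]
orientation: [-0.001, 0.153, 0.988, 0.0]
wrist_force: [-0.2, -1.1, 0.2]
finger_gap: 0.0301
```

```bash
python3 - <<'E'
from h import *
st()
im=eyes.read_camera("scene"); cv2.imwrite(f"pics/scene5.png",im)
cv2.imwrite(f"pics/scene5z.png",cv2.resize(im[160:260,265:375],None,fx=6,fy=6,interpolation=2))
E
```

```text
t 11.4 tcp in unit mm [-33.3  -0.3 286.9] F unit [ 0.2  -1.14  0.16] gap 0.0301
```

View pics/scene5z.png

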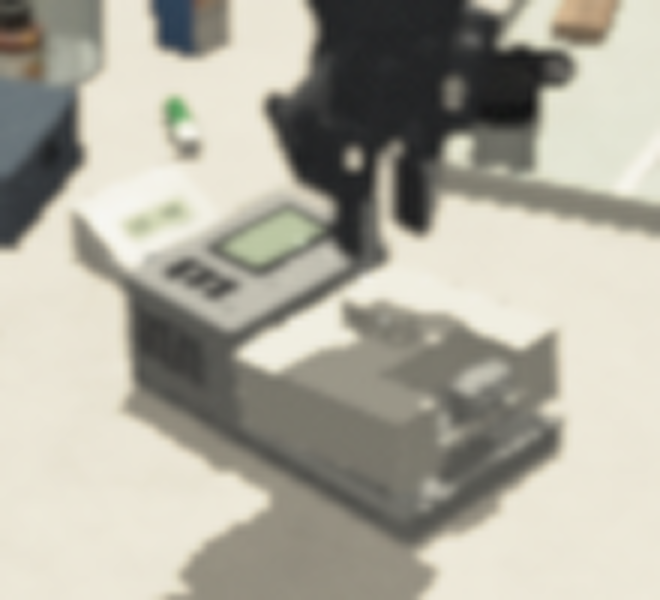

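The cover stays up, with its front corner at about (405,420), and the open fingers are above the rib, which spans (345,310) to (455,330). I'll descend and pinch.

Emit:
{"name": "carry_out", "arguments": {"motion": [{"jaw":-0.3,"tx":0,"ty":0,"tz":1.5,"wx":0,"wy":0,"wz":0},{"jaw":-0.3,"tx":0,"ty":0,"tz":1.5,"wx":0,"wy":0,"wz":0},{"jaw":-0.3,"tx":0,"ty":0,"tz":1,"wx":0,"wy":0,"wz":0},{"jaw":-0.3,"tx":0,"ty":0,"tz":0.6,"wx":0,"wy":0,"wz":0},{"jaw":-0.3,"tx":0,"ty":0,"tz":0,"wx":0,"wy":0,"wz":0},{"jaw":-0.3,"tx":0,"ty":0,"tz":0,"wx":0,"wy":0,"wz":0}]}}

```text
clock: 12.2
tcp_pos: [0.5806, -0.1451, 0.2415]
orientation: [0.0, 0.153, 0.988, -0.0]
wrist_force: [-0.3, 0.1, 0.6]
finger_gap: 0.0301
```

```bash
python3 - <<'E'
from h import *
st()
im=eyes.read_camera("scene"); cv2.imwrite(f"pics/scene6.png",im)
cv2.imwrite(f"pics/scene6z.png",cv2.resize(im[160:260,265:375],None,fx=6,fy=6,interpolation=2))
E
```

```text
t 12.2 tcp in unit mm [-32.   -0.4 241.5] F unit [-0.34 -0.05  0.58] gap 0.0301
```

View pics/scene6z.png

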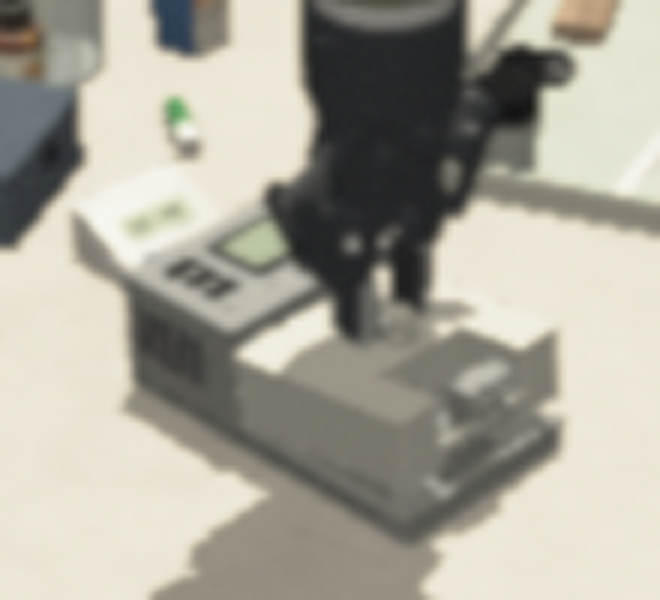

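The fingers straddle the rib at about (345..420,310). I'll lower 2 mm more and close.

Emit:
{"name": "carry_out", "arguments": {"motion": [{"jaw":-0.3,"tx":0,"ty":0,"tz":0.2,"wx":0,"wy":0,"wz":0},{"jaw":-0.6,"tx":0,"ty":0,"tz":0,"wx":0,"wy":0,"wz":0},{"jaw":-0.75,"tx":0,"ty":0,"tz":0,"wx":0,"wy":0,"wz":0},{"jaw":-1,"tx":0,"ty":0,"tz":0,"wx":0,"wy":0,"wz":0},{"jaw":-1,"tx":0,"ty":0,"tz":0,"wx":0,"wy":0,"wz":0},{"jaw":-1,"tx":0,"ty":0,"tz":0,"wx":0,"wy":0,"wz":0}], "force": 30}}

```text
clock: 13.0
tcp_pos: [0.5803, -0.1451, 0.2393]
orientation: [0.0, 0.153, 0.988, -0.0]
wrist_force: [-0.3, 0.9, 2.4]
finger_gap: 0.0109
```

```bash
python3 -c "
from h import *
st()"
```

```text
t 13.0 tcp in unit mm [-32.2  -0.4 239.3] F unit [-0.5   0.74  2.38] gap 0.0109
```

The rib is gripped at about 11 mm. Now I'll draw the cover out in steps.

Emit:
{"name": "carry_out", "arguments": {"motion": [{"jaw":-1,"tx":0.15,"ty":0,"tz":0,"wx":0,"wy":0,"wz":0},{"jaw":-1,"tx":0.15,"ty":0,"tz":0,"wx":0,"wy":0,"wz":0},{"jaw":-1,"tx":0.15,"ty":0,"tz":0,"wx":0,"wy":0,"wz":0},{"jaw":-1,"tx":0,"ty":0,"tz":0,"wx":0,"wy":0,"wz":0}]}}

```text
clock: 13.5
tcp_pos: [0.576, -0.1437, 0.2393]
orientation: [0.0, 0.153, 0.988, -0.0]
wrist_force: [0.1, 0.6, 1.1]
finger_gap: 0.0113
```

```bash
python3 -c "
from h import *
st()"
```

```text
t 13.5 tcp in unit mm [-36.8  -0.4 239.3] F unit [-0.06  0.59  1.13] gap 0.0113
```

Almost no resistance, so I'll continue to about 15.5 mm in total.

Emit:
{"name": "carry_out", "arguments": {"motion": [{"jaw":-1,"tx":0.2,"ty":0,"tz":0,"wx":0,"wy":0,"wz":0},{"jaw":-1,"tx":0.2,"ty":0,"tz":0,"wx":0,"wy":0,"wz":0},{"jaw":-1,"tx":0.2,"ty":0,"tz":0,"wx":0,"wy":0,"wz":0},{"jaw":-1,"tx":0.2,"ty":0,"tz":0,"wx":0,"wy":0,"wz":0},{"jaw":-1,"tx":0.15,"ty":0,"tz":0,"wx":0,"wy":0,"wz":0},{"jaw":-1,"tx":0.15,"ty":0,"tz":0,"wx":0,"wy":0,"wz":0},{"jaw":-1,"tx":0,"ty":0,"tz":0,"wx":0,"wy":0,"wz":0}]}}

```text
clock: 14.38
tcp_pos: [0.5655, -0.1403, 0.2392]
orientation: [-0.0, 0.153, 0.988, -0.0]
wrist_force: [0.5, -0.2, -0.5]
finger_gap: 0.0111
```

```bash
python3 - <<'E'
from h import *
st()
im=eyes.read_camera("scene"); cv2.imwrite(f"pics/scene7.png",im)
cv2.imwrite(f"pics/scene7z.png",cv2.resize(im[160:260,265:375],None,fx=6,fy=6,interpolation=2))
E
```

```text
t 14.38 tcp in unit mm [-47.8  -0.4 239.2] F unit [ 0.54 -0.05 -0.54] gap 0.0111
```

View pics/scene7z.png

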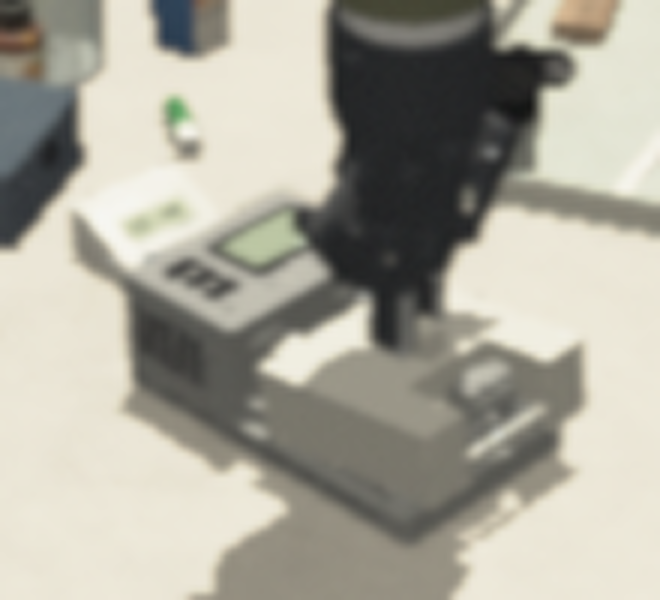

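The cover has come out about 15.6 mm: a gap shows at its back edge near (255,390), and the catch bar is in front of the tab. Now I'll lift it straight up, slowly at first.

Emit:
{"name": "carry_out", "arguments": {"motion": [{"jaw":-1,"tx":0,"ty":0,"tz":-0.2,"wx":0,"wy":0,"wz":0},{"jaw":-1,"tx":0,"ty":0,"tz":-0.3,"wx":0,"wy":0,"wz":0},{"jaw":-1,"tx":0,"ty":0,"tz":-0.3,"wx":0,"wy":0,"wz":0},{"jaw":-1,"tx":0,"ty":0,"tz":0,"wx":0,"wy":0,"wz":0}]}}

```text
clock: 14.92
tcp_pos: [0.5658, -0.1404, 0.2476]
orientation: [0.0, 0.153, 0.988, -0.0]
wrist_force: [-0.9, -0.7, -0.5]
finger_gap: 0.0111
```

```bash
python3 -c "
from h import *
st()"
```

```text
t 14.93 tcp in unit mm [-47.5  -0.4 247.6] F unit [-0.6  -0.93 -0.47] gap 0.0111
```

Emit:
{"name": "carry_out", "arguments": {"motion": [{"jaw":-1,"tx":0,"ty":0,"tz":-1,"wx":0,"wy":0,"wz":0},{"jaw":-1,"tx":0,"ty":0,"tz":-2,"wx":0,"wy":0,"wz":0},{"jaw":-1,"tx":0,"ty":0,"tz":-2.5,"wx":0,"wy":0,"wz":0},{"jaw":-1,"tx":0,"ty":0,"tz":-2.5,"wx":0,"wy":0,"wz":0},{"jaw":-1,"tx":0,"ty":0,"tz":-1,"wx":0,"wy":0,"wz":0},{"jaw":-1,"tx":0,"ty":0,"tz":0,"wx":0,"wy":0,"wz":0},{"jaw":-1,"tx":0,"ty":0,"tz":0,"wx":0,"wy":0,"wz":0}]}}

```text
clock: 15.8
tcp_pos: [0.5652, -0.1402, 0.3362]
orientation: [-0.001, 0.153, 0.988, 0.0]
wrist_force: [-0.1, 0.1, -0.7]
finger_gap: 0.0108
```

```bash
python3 - <<'E'
from h import *
st()
im=eyes.read_camera("scene"); cv2.imwrite(f"pics/scene8.png",im)
cv2.imwrite(f"pics/scene8z.png",cv2.resize(im[140:260,245:375],None,fx=5,fy=5,interpolation=2))
print(ray("top",[[149,277],[186,279],[184,313],[148,311]],.014).round(3))
print("marker",ray("top",[[214,213],[270,242]],.01).round(3)); print("dish",ray("top",[[266,186]],.01).round(3))
print("edge",ray("top",[[250,351]],0))
delta([.47,.105,.34])
E
```

```text
t 15.8 tcp in unit mm [-48.1  -0.4 336.2] F unit [-0.17  0.07 -0.66] gap 0.0108
[[0.49  0.34  0.014]
 [0.485 0.26  0.014]
 [0.413 0.262 0.014]
 [0.417 0.339 0.014]]
marker [[0.629 0.204 0.01 ]
 [0.564 0.081 0.01 ]]
dish [[0.689 0.09  0.01 ]]
edge [[0.33201616 0.12304923 0.        ]]
t 15.85 tcp [ 0.5652 -0.1402  0.336 ] F [-0.25  0.02 -1.3 ] gap 0.0108
toolshift cm [16.5  20.49 -0.37]  toolx yaw 162.37 z [-2.e-03  7.e-04 -1.e+00]
```

View pics/scene8z.png

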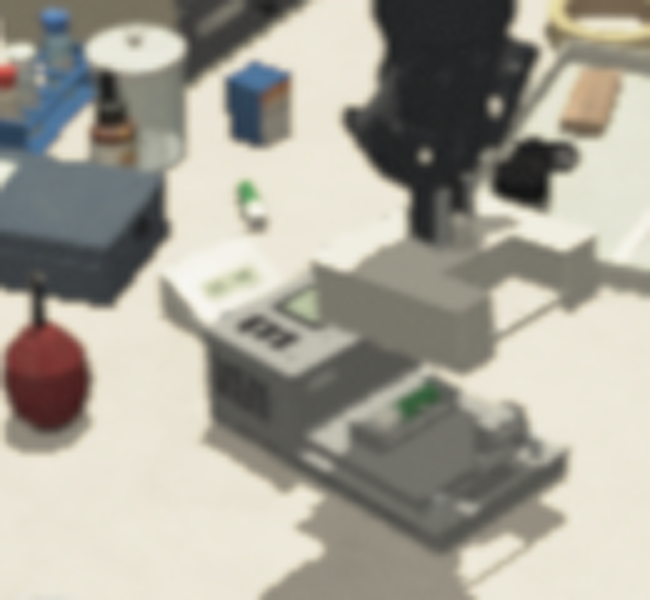

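```bash
python3 - <<'E'
from h import *
t=np.array([.5652,-.1402,.336])
yaw=R.from_euler('z',YAW)
z=cv2.imread("pics/scene8z.png")
for tilt,col in((0,(0,0,255)),(.12,(255,0,0))):
    # front up: rotation about y by +tilt raises -x
    r=yaw*R.from_euler('y',tilt)
    rib=t+yaw.apply([-.0008,0,-.167])
    P=np.array([[-54,55,40],[54,55,40],[-54,-55,40],[-54,55,0],[54,55,0],[-54,-55,0]])/1000-[.008,0,.049]
    q=(proj("scene",r.apply(P)+rib)-[245,140]+.5)*5
    print(tilt,q.round(0).tolist())
    for a in q: cv2.circle(z,tuple(a.astype(int)),4,col,-1)
cv2.imwrite("pics/s8o.png",z)
E
```

```text
0 [[461.0, 322.0], [312.0, 247.0], [599.0, 241.0], [459.0, 387.0], [314.0, 310.0], [595.0, 304.0]]
0.12 [[462.0, 311.0], [314.0, 257.0], [600.0, 229.0], [467.0, 379.0], [322.0, 322.0], [603.0, 296.0]]
```

View pics/s8o.png

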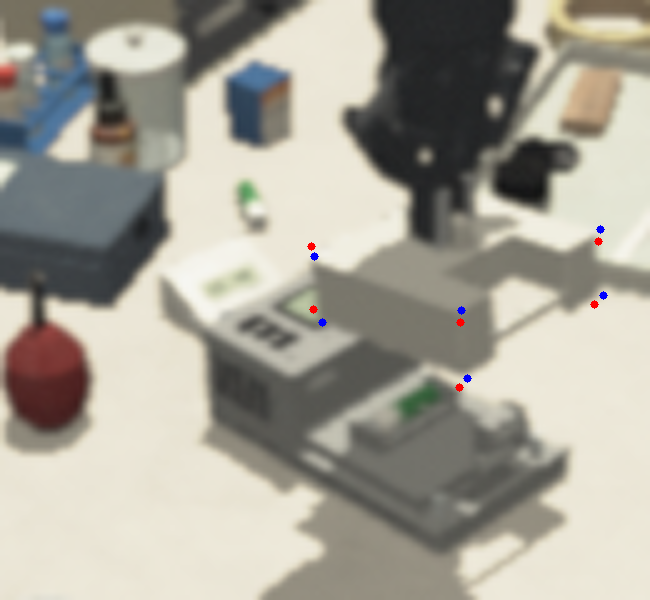

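The cover hangs clear, still tilted about 0.12–0.14 rad with its front up. I'll carry it over to the free bench and level it there with wy = -6.9°.

Emit:
{"name": "carry_out", "arguments": {"motion": [{"jaw":-1,"tx":0.7,"ty":0.8,"tz":0,"wx":0,"wy":0,"wz":0},{"jaw":-1,"tx":1.7,"ty":1.8,"tz":0,"wx":0,"wy":0,"wz":0},{"jaw":-1,"tx":2.4,"ty":2.6,"tz":0,"wx":0,"wy":0,"wz":0},{"jaw":-1,"tx":2.4,"ty":2.6,"tz":0,"wx":0,"wy":0,"wz":0},{"jaw":-1,"tx":2.4,"ty":2.6,"tz":0,"wx":0,"wy":0,"wz":0},{"jaw":-1,"tx":2.4,"ty":2.6,"tz":0,"wx":0,"wy":0,"wz":0},{"jaw":-1,"tx":2.4,"ty":2.6,"tz":0,"wx":0,"wy":0,"wz":0},{"jaw":-1,"tx":2.4,"ty":2.5,"tz":0,"wx":0,"wy":0,"wz":0},{"jaw":-1,"tx":1.7,"ty":1.7,"tz":0,"wx":0,"wy":0,"wz":0},{"jaw":-1,"tx":0.7,"ty":0.7,"tz":0,"wx":0,"wy":0,"wz":0},{"jaw":-1,"tx":0,"ty":0,"tz":0,"wx":0,"wy":-2.3,"wz":0},{"jaw":-1,"tx":0,"ty":0,"tz":0,"wx":0,"wy":-2.3,"wz":0},{"jaw":-1,"tx":0,"ty":0,"tz":0,"wx":0,"wy":-2.3,"wz":0},{"jaw":-1,"tx":0,"ty":0,"tz":0,"wx":0,"wy":0,"wz":0},{"jaw":-1,"tx":0,"ty":0,"tz":0,"wx":0,"wy":0,"wz":0}]}}

```text
clock: 17.73
tcp_pos: [0.4447, 0.113, 0.3371]
orientation: [0.059, 0.153, 0.986, -0.009]
wrist_force: [0.6, 0.2, -0.4]
finger_gap: 0.011
```

```bash
python3 - <<'E'
from h import *
st(); delta([.4445,.1133,.26])
im=eyes.read_camera("scene"); cv2.imwrite(f"pics/scene9.png",im)
s=get_state(); T=R.from_quat(s["orientation"][[1,2,3,0]])
x0,y0=215,200
z=cv2.resize(im[y0:y0+140,x0:x0+170],None,fx=4.2,fy=4.2,interpolation=2)
yaw=R.from_euler('z',YAW)
rib=s["tcp_pos"]+T.apply([.0008,0,.167]); print("rib",rib)
for tilt,col in((0,(0,0,255)),):
    r=yaw*R.from_euler('y',tilt)
    P=np.array([[-54,55,40],[54,55,40],[-54,-55,40],[-54,55,0],[54,55,0],[-54,-55,0]])/1000-[.008,0,.049]
    q=(proj("scene",r.apply(P)+rib)-[x0,y0]+.5)*4.2
    for a in q: cv2.circle(z,tuple(a.astype(int)),3,col,-1)
cv2.imwrite("pics/s9o.png",z)
E
```

```text
t 17.73 tcp in unit mm [-239.5  204.6  337.1] F unit [ 0.49  0.38 -0.36] gap 0.011
t 17.725 tcp [0.4447 0.113  0.3371] F [ 0.58  0.22 -0.36] gap 0.011
toolshift cm [0.95 0.02 7.65]  toolx yaw 162.35 z [ 0.1136 -0.0364 -0.9929]
rib [0.46298617 0.1071474  0.17117785]
```

View pics/s9o.png

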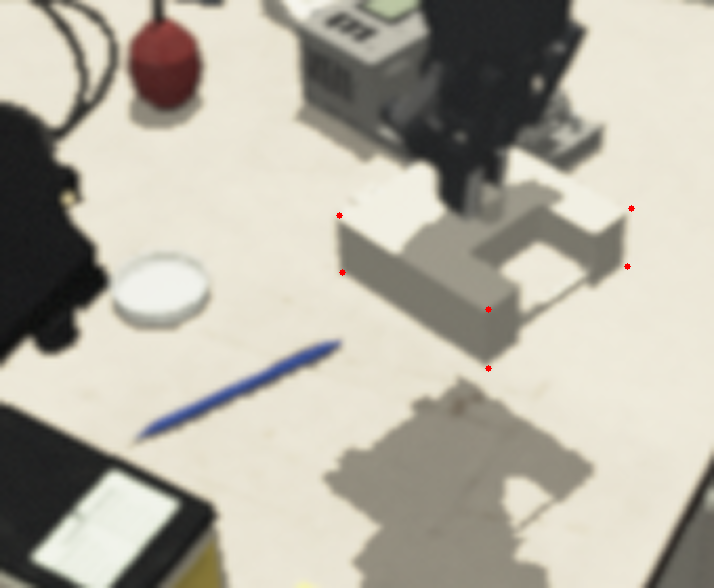

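The cover is within about 0.03 rad of level: its corners match the level model to 1–1.5 px, with the front slightly high. I'll add 1° and lower it.

Emit:
{"name": "carry_out", "arguments": {"motion": [{"jaw":-1,"tx":0,"ty":0,"tz":0,"wx":0,"wy":-1,"wz":0},{"jaw":-1,"tx":0.14,"ty":0,"tz":1,"wx":0,"wy":0,"wz":0},{"jaw":-1,"tx":0.28,"ty":0,"tz":2,"wx":0,"wy":0,"wz":0},{"jaw":-1,"tx":0.28,"ty":0,"tz":2,"wx":0,"wy":0,"wz":0},{"jaw":-1,"tx":0.28,"ty":0,"tz":2,"wx":0,"wy":0,"wz":0},{"jaw":-1,"tx":0.28,"ty":0,"tz":2,"wx":0,"wy":0,"wz":0},{"jaw":-1,"tx":0.14,"ty":0,"tz":1,"wx":0,"wy":0,"wz":0},{"jaw":-1,"tx":0.1,"ty":0,"tz":0.7,"wx":0,"wy":0,"wz":0},{"jaw":-1,"tx":0,"ty":0,"tz":0,"wx":0,"wy":0,"wz":0},{"jaw":-1,"tx":0,"ty":0,"tz":0,"wx":0,"wy":0,"wz":0}]}}

```text
clock: 19.02
tcp_pos: [0.4449, 0.1132, 0.2296]
orientation: [0.069, 0.153, 0.986, -0.01]
wrist_force: [0.9, -0.3, -1.2]
finger_gap: 0.011
```

```bash
python3 - <<'E'
from h import *
st(); delta([.4445,.1133,.21])
im=eyes.read_camera("scene"); cv2.imwrite(f"pics/scene10.png",im)
s=get_state(); T=R.from_quat(s["orientation"][[1,2,3,0]])
x0,y0=215,200
z=cv2.resize(im[y0:y0+140,x0:x0+170],None,fx=4.2,fy=4.2,interpolation=2)
yaw=R.from_euler('z',YAW)
rib=s["tcp_pos"]+T.apply([.0008,0,.167]); print("rib",rib)
r=yaw
P=np.array([[-54,55,40],[54,55,40],[-54,-55,40],[-54,55,0],[54,55,0],[-54,-55,0]])/1000-[.008,0,.049]
q=(proj("scene",r.apply(P)+rib)-[x0,y0]+.5)*4.2
for a in q: cv2.circle(z,tuple(a.astype(int)),3,(0,0,255),-1)
cv2.imwrite("pics/s10o.png",z)
E
```

```text
t 19.02 tcp in unit mm [-239.4  204.9  229.6] F unit [ 0.91  0.01 -1.18] gap 0.011
t 19.025 tcp [0.4449 0.1132 0.2296] F [ 0.87 -0.27 -1.18] gap 0.011
toolshift cm [ 0.31 -0.01  1.94]  toolx yaw 162.36 z [ 0.132  -0.0417 -0.9904]
rib [0.46627896 0.10653596 0.06425273]
```

View pics/s10o.png

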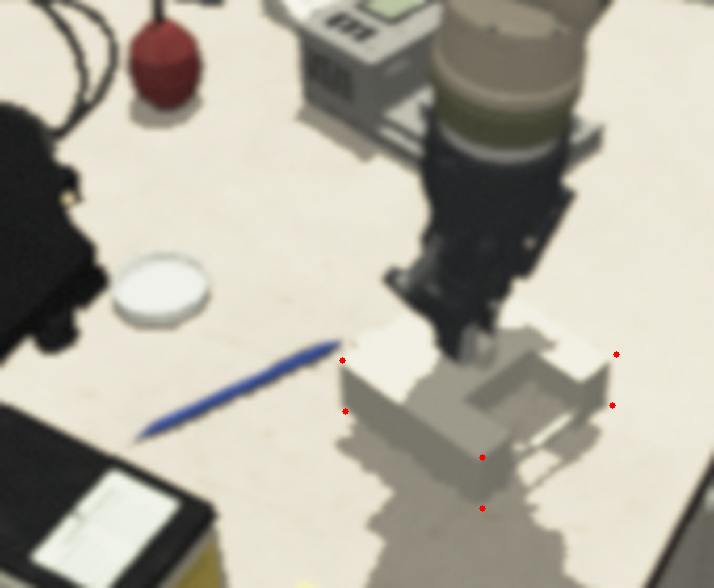

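It is about 15 mm above the bench and level. I'll go on down in small steps.

Emit:
{"name": "carry_out", "arguments": {"motion": [{"jaw":-1,"tx":0.04,"ty":0,"tz":0.3,"wx":0,"wy":0,"wz":0},{"jaw":-1,"tx":0.04,"ty":0,"tz":0.3,"wx":0,"wy":0,"wz":0},{"jaw":-1,"tx":0.04,"ty":0,"tz":0.3,"wx":0,"wy":0,"wz":0},{"jaw":-1,"tx":0.03,"ty":0,"tz":0.2,"wx":0,"wy":0,"wz":0},{"jaw":-1,"tx":0.03,"ty":0,"tz":0.2,"wx":0,"wy":0,"wz":0},{"jaw":-1,"tx":0,"ty":0,"tz":0,"wx":0,"wy":0,"wz":0},{"jaw":-1,"tx":0,"ty":0,"tz":0,"wx":0,"wy":0,"wz":0}]}}

```text
clock: 19.95
tcp_pos: [0.4446, 0.1132, 0.216]
orientation: [0.068, 0.153, 0.986, -0.011]
wrist_force: [-0.4, -0.8, -1.3]
finger_gap: 0.011
```

Emit:
{"name": "carry_out", "arguments": {"motion": [{"jaw":-1,"tx":0.01,"ty":0,"tz":0.1,"wx":0,"wy":0,"wz":0},{"jaw":-1,"tx":0,"ty":0,"tz":0,"wx":0,"wy":0,"wz":0}]}}

```text
clock: 20.2
tcp_pos: [0.4446, 0.1132, 0.215]
orientation: [0.068, 0.153, 0.986, -0.011]
wrist_force: [-0.2, 0.3, -0.4]
finger_gap: 0.0112
```

Emit:
{"name": "carry_out", "arguments": {"motion": [{"jaw":-1,"tx":0.01,"ty":0,"tz":0.1,"wx":0,"wy":0,"wz":0},{"jaw":-1,"tx":0,"ty":0,"tz":0,"wx":0,"wy":0,"wz":0}]}}

```text
clock: 20.45
tcp_pos: [0.4447, 0.1132, 0.214]
orientation: [0.068, 0.153, 0.986, -0.011]
wrist_force: [0.0, 0.6, 0.0]
finger_gap: 0.011
```

Emit:
{"name": "carry_out", "arguments": {"motion": [{"jaw":-1,"tx":0.01,"ty":0,"tz":0.1,"wx":0,"wy":0,"wz":0},{"jaw":-1,"tx":0,"ty":0,"tz":0,"wx":0,"wy":0,"wz":0}]}}

```text
clock: 20.7
tcp_pos: [0.445, 0.1131, 0.2134]
orientation: [0.069, 0.153, 0.986, -0.011]
wrist_force: [0.1, -0.6, 2.4]
finger_gap: 0.0108
```

```bash
python3 - <<'E'
from h import *
st()
im=eyes.read_camera("scene"); cv2.imwrite(f"pics/scene11.png",im)
cv2.imwrite("pics/s11.png",cv2.resize(im[260:340,280:375],None,fx=7,fy=7,interpolation=2))
E
```

```text
t 20.7 tcp in unit mm [-239.2  204.8  213.4] F unit [ 0.24 -0.53  2.37] gap 0.0108
```

View pics/s11.png

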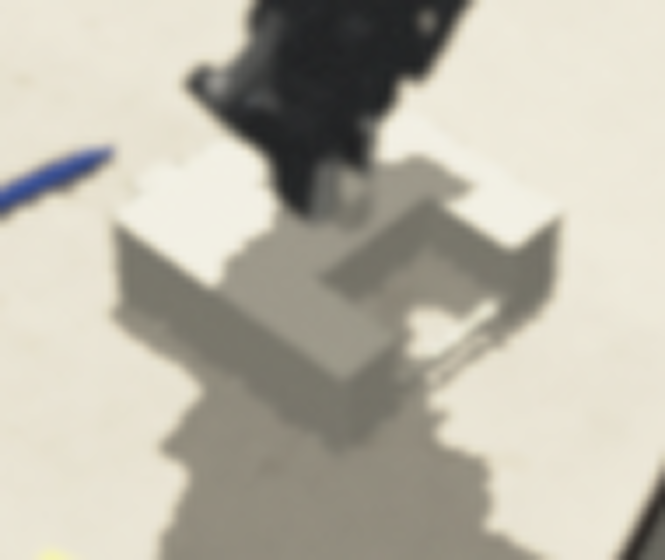

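The cover is on the bench: the contact force turned to +2.4 N and the bottom edges meet their shadows. I'll release and withdraw along the tool axis.

Emit:
{"name": "carry_out", "arguments": {"motion": [{"jaw":-1,"tx":0,"ty":0,"tz":0.05,"wx":0,"wy":0,"wz":0},{"jaw":-0.7,"tx":0,"ty":0,"tz":0,"wx":0,"wy":0,"wz":0},{"jaw":-0.4,"tx":0,"ty":0,"tz":0,"wx":0,"wy":0,"wz":0},{"jaw":-0.3,"tx":0,"ty":0,"tz":0,"wx":0,"wy":0,"wz":0},{"jaw":-0.3,"tx":0,"ty":0,"tz":0,"wx":0,"wy":0,"wz":0},{"jaw":-0.3,"tx":0,"ty":0,"tz":-1,"wx":0,"wy":0,"wz":0},{"jaw":-0.3,"tx":0,"ty":0,"tz":-2,"wx":0,"wy":0,"wz":0},{"jaw":-0.3,"tx":0,"ty":0,"tz":-3,"wx":0,"wy":0,"wz":0},{"jaw":-0.3,"tx":0,"ty":0,"tz":-4,"wx":0,"wy":0,"wz":0},{"jaw":-0.3,"tx":0,"ty":-4,"tz":-3,"wx":0,"wy":0,"wz":0},{"jaw":-0.3,"tx":0,"ty":-5,"tz":0,"wx":0,"wy":0,"wz":0},{"jaw":-0.3,"tx":0,"ty":-5,"tz":0,"wx":0,"wy":0,"wz":0},{"jaw":-0.3,"tx":0,"ty":-5,"tz":0,"wx":0,"wy":0,"wz":0},{"jaw":-0.3,"tx":0,"ty":-4,"tz":0,"wx":0,"wy":0,"wz":0},{"jaw":-0.3,"tx":0,"ty":0,"tz":0,"wx":0,"wy":0,"wz":0}]}}

```text
clock: 22.62
tcp_pos: [0.3574, -0.1026, 0.342]
orientation: [0.069, 0.156, 0.985, -0.011]
wrist_force: [-0.7, 0.6, -1.0]
finger_gap: 0.0299
```

```bash
python3 - <<'E'
from h import *
st()
for n in("top","scene"):
    im=eyes.read_camera(n); cv2.imwrite(f"pics/{n}12.png",im)
E
```

```text
t 22.62 tcp in unit mm [-257.6  -27.3  342. ] F unit [-0.88  0.34 -0.99] gap 0.0299
```

View pics/scene12.png

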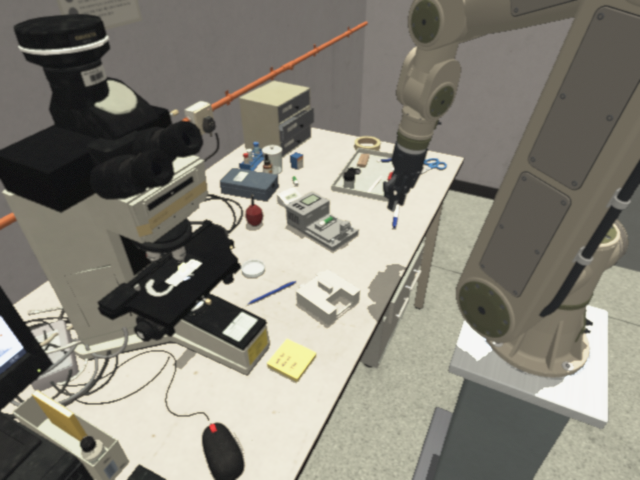

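View pics/top12.png

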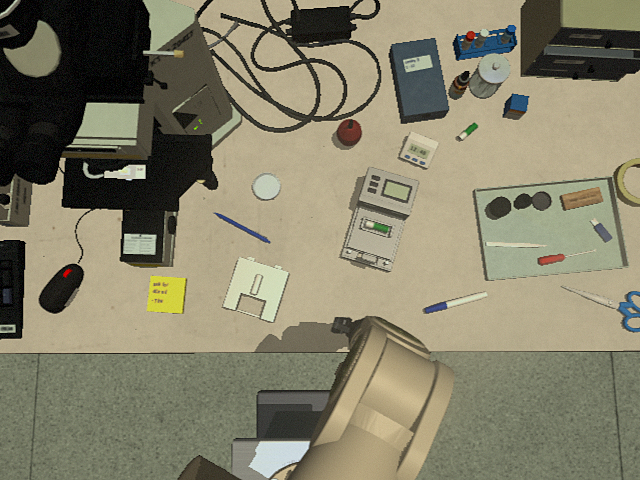

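The cover lies on the bench at about (256,289) in the top view and (328,296) in the scene view, released. The bay is open, and the note block, marker and dish look unmoved. I'll check the numbers and then hand in.

```bash
python3 - <<'E'
from h import *
a=cv2.imread("pics/top0.png");b=cv2.imread("pics/top12.png")
for n,(x0,y0,x1,y1) in dict(note=(143,272,192,318),marker=(208,208,276,247),dish=(248,168,286,204)).items():
    print(n,np.abs(a[y0:y1,x0:x1].astype(int)-b[y0:y1,x0:x1]).mean().round(2))
s=b[245:335,210:305].astype(int)
m=((s[...,1]>195)&(s[...,1]-s[...,2]>2)).astype(np.uint8)*255
c=max(cv2.findContours(m,0,2)[0],key=cv2.contourArea).reshape(-1,2)+[210,245]
r=cv2.minAreaRect((ray("top",c,.040)[:,:2]*1000).astype(np.float32)); print(r)
# predicted flat corners vs scene
ctr=np.array([r[0][0],r[0][1],0])/1000; yaw=R.from_euler('z',np.deg2rad(r[2]-90))
P=np.array([[-54,55,40],[54,55,40],[-54,-55,40],[-54,55,0],[54,55,0],[-54,-55,0]])/1000
q=proj("scene",yaw.apply(P)+ctr); im=cv2.imread("pics/scene12.png")
z=cv2.resize(im[260:330,285:370],None,fx=8,fy=8,interpolation=2)
for p in q: cv2.circle(z,tuple(((p-[285,260]+.5)*8).astype(int)),4,(0,0,255),-1)
cv2.imwrite("pics/fin.png",z); print("dist",np.linalg.norm(ctr[:2]-O[:2]))
E
```

```text
note 3.55
marker 3.38
dish 3.32
((463.78326416015625, 107.00440216064453), (107.41851806640625, 114.52395629882812), 72.85240936279297)
dist 0.3000849231953866
```

View pics/fin.png

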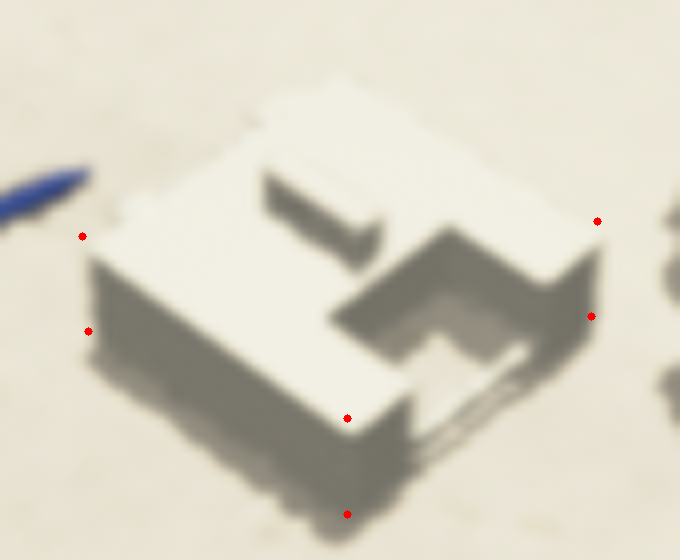

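```bash
python3 -c "
from workcell import env
print(env.hand_in())"
```

```text
the job is handed in; nothing more can be done
None
```

The battery bay is open: the cover came off without being forced, and it now lies right way up on the free bench, about 0.30 m from the logger. I handed the job in after 22.6 s; no verdict was reported.

- **Pressing the tab:** I felt for the pad face and pressed in small steps. The cover sprang up at about 8 N. Friction along the pad briefly added about 4.4 N upward, and I raised the tool slightly to relieve it. The highest total push I read was about 8.3 N, against the 12 N limit.
- **Drawing and lifting:** I pinched the rib and drew the cover about 15.6 mm along the logger's -x. The wrist force stayed under about 2.5 N while drawing and lifting.
- **Setting down:** I levelled the cover, lowered it until it touched at about 2.4 N, then opened the fingers and withdrew.

**Last checks:**
- **Bystanders:** The note block, marker and dish show only picture-noise differences from the start.
- **Cover position:** The cover's corners in the scene view sit an even 2–3 px off the flat-model prediction. I put this down to the tongues shifting my fitted centre by about 3 mm, not to a tilt. The fitted rectangle was 114.5 mm along x, not 108 mm, for the same reason.

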